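# Set the reflector lid of the photo case to the gauge

## Robot

A 6-joint arm with a two-finger parallel gripper is mounted at the origin on a cart in front of the work surface, level with it; the furniture and walls round the work are solid. World frame = base frame: x ahead of the robot, y to its left, z up, the work surface at z = 0. Lengths are in mm, angles in degrees, forces in N, time in s.
With the tool pointing down it reaches from about 350 to 850 mm from the base axis. Payload 8.1 kg.
Tool frame: the origin (TCP) lies at the very end of the fingers, on their centre line; the grasp point (between the pads) lies 19 mm behind it; z points along the fingers, y is the line along which they close (so a half turn about z gives the same grasp; the last joint's range is limited). The gripper opens to 85 mm and grips with 20 to 120 N. Pads are 22 mm wide; open, the fingers measure 114 mm over their backs; the gripper's body (76 mm by 85 mm) begins 54 mm behind the grasp point. The pads swing forward as they close: fully open they stand 13 mm farther back than shut.
Start: joints at [-74.393, 7.471, 85.268, -0, 87.261, -4.893], TCP at [210.149, -561.999, 231.292] pointing down, gripper open.
Joint ranges: [-169.43, 169.43], [-51.17, 129.36], [1.28, 143.12], [-76.62, 256.62], [0, 156.53], [-152.29, 152.29]. Speed limits (degrees/s): [136.94, 136.94, 159.86, 180, 180, 180].

## Interface

Orientations are given as [roll, pitch, yaw] about the fixed x, y, z axes, in that order (R = Rz(yaw) Ry(pitch) Rx(roll)).
In Python, from bench import sense, eyes, job, models gives the robot as it stands. The module is installed in compiled form; this text tells all that it offers.
- The arm moves only by the tool apply_moves, never from a script. Its argument "rows" is a list of rows, each a list of 6 numbers: the shift along the tool's x, y, z in mm, then the turn, a rotation vector about the tool's x, y, z in rad. In form: [[dx, dy, dz, rx, ry, rz], ...]. A call has exactly 5 rows; each row shifts and turns the commanded pose from where the row before left it, along the tool's axes as they then stand; what a row does not reach is not made up. A row lasts 1/8 s, in which the tool goes at most 62.5 mm and 10.7 degrees, less where a joint would pass 70% of its speed; a pose out of reach is approached as far as the arm can. A call is refused whole if a number of a shift passes 62.5 or a number of a turn 0.188, either way. A call with a gripper value outside its range is refused whole. "fingers" is the finger opening in mm, from 0 to 85.4, set as the call begins (left out, the last holds). The fingers move at their own pace and stop on an object; "grip_force" is the grip in N (left out, the last holds). Time passes only in rows, so rows that do not move let the fingers close, or fill a call up. It gives the time, the measured TCP pose, the force, the opening and the grip force at its end, in the units of the state.
- sense(): the state, without advancing time (a new reading comes with each control period).
- eyes.snapshot(name): name is "side" or "top"; returns (picture, depth): 420x560x3 uint8, red, green, blue; 420x560 float32, mm along the optical axis (not along the pixel's ray), 0 where there is no reading.
- eyes.get_calibration(name): a dict with "intrinsics" (3x3 intrinsics, pixels), "D" ([k1, k2, p1, p2, k3] as OpenCV has them; the pictures are not rectified), "R" (3x3) and "t" (3): a world point X has camera coordinates R X + t. Camera axes: x right, y down, z forward; pixel columns grow to the right and rows downward; lengths in mm; the calibration is good to about 2 mm. A picture is of the moment at which its call begins. get_calibration takes no time and is no camera call.
- job.hand_in(): hands the job in; it is judged then, once.
Trained networks look in the newest picture that a camera, given by its name, has taken for a name from the list of things; names that differ only in an ending like _2 or _b are one class to them, and where a whole thing is asked for, a point or a joint stands for the part that bears it (a point fixed in the world has none). Each returns a list of dicts, best first, with "confidence" (0 to 1); they miss things now and then, are a little off and sometimes report something else, mostly with a low value. They report only what shows in the picture. A call takes as long as a camera call.
- models.boxes_of(name, camera): "xyz" ([x, y, z] in mm, in world coordinates, good to about 4 mm: the middle of the surface that is visible of it).
- models.cut_out(name, camera): "pixels" (420x560 bool, what is visible of it).
- models.place_of(name, camera): "xyz" ([x, y, z] in mm, in world coordinates, good to about 4 mm: a listed point, or the origin of a listed thing).
The state is a dict: "time": time; "joint_pos": joint angles; "qd": joint speeds; "joint_efforts": joint torques, N m; "tool_pos": TCP position; "tcp_rot": TCP orientation; "ft_force": force on the tool from outside, world axes, zero at the start; "wrist_torque": the same for the moment, N m; "finger_gap": finger opening in mm; "grip_force": force on a finger pad.
Only numpy, scipy, OpenCV 4.12 (cv2) and the standard library are available. Lean on these libraries where they do the work, as an engineer would, in place of code of your own. Each camera call takes 0.05 s, during which the arm holds its last target. There are 200 camera calls.

## Task

Get the photo case ready for a picture of the bone in it: give the latch knob its quarter turn to free the lid, then push the stiff lid up by its front tab until it leans at the same angle as the preset gauge arm beside it, and make sure it still does once you have let go. The hinge gives a little, so the lid drops back when released. Do not shift the gauge arm, the bone or the things standing round the case.

Things in the scene. Friction and masses are not known exactly. Their poses are not given: they have to be found in the camera images.
- case: grey photo case fixed to the table, open shell 160 (x) x 220 (y) x 55 mm high, dark liner; origin on the table under its centre; +x points to the hinge side (to about the robot's right), -x (front) to its left, z up. In front of its -x wall at y -75 mm stands the latch block (44 x 44 mm, 58 high). A round aluminium dial plate (92 mm) stands on its +y side at the hinge
- latch_grip (a point): grip point of the black latch knob: on its vertical axis (case x -102, y -75 mm), 91 mm above the table, 9 mm below its top. The knob is a bar 44 mm long, 13 mm thick on a 38 mm disc; a steel tongue (38 mm long from the axis, 11 wide, top 70 mm above the table) sticks out under the bar. Bar and tongue lie along this frame's +x axis
- latch (a joint): turn of the latch knob, rad: near 0 (up to 0.2 at the start) the tongue points to the case's +x and reaches over the lid's front edge, holding the lid shut; grows clockwise seen from above to the stop at 1.6, tongue to the case's -y. A quarter turn counts above 1.3. Friction 0.08 N m, stays where left
- lid: grey metal lid 160 x 220 mm, white below, plate at own z 2 to 8 mm. Origin on the hinge line (case x +80, 55.5 mm high), mid-width; reaches along own -x. Shut, its axes are the case's; opening (to 1.75 rad) turns it about case +y, front edge up. Friction hinge (0.5 N m) in series with a spring (5 N m/rad): about 5 N at the tab raises it; let go, it drops back 0.09 to 0.16 rad, then stays
- tab_edge (a point): middle of the front edge of the lid's tab, at half its thickness: own x -195, y +15, z +5 mm of the lid. The tab is 70 mm wide (y), 6 mm thick, and stands out 35 mm in front of the lid and the case's front wall, with free room down to the table (57 mm when shut) beneath it. Own axes are the lid's
- gauge_arm: steel arm 140 mm long, 11 mm wide and 4 mm thick, pivoted on the lid's hinge line at the case's y +123 mm in front of the dial plate; origin on the pivot, it reaches along its own -x with a round end. Preset to 0.6 to 1.15 rad above the case's level in the same sense as the lid opens: the lid is right when its x axis is parallel to this arm's x axis
- gauge_tip (a point): free end of the gauge arm, 140 mm from its pivot
- specimen: long bone, 118 x 74 x 13 mm, loose in the case on the liner, 15 mm above the table; origin at its underside's centre. To be left alone
- scale_bar: photo scale bar, 24 x 110 x 9 mm, loose on the table between the robot and the case; origin at its underside's centre. To be left alone
- vial: upright glass vial with black cap, 27 mm across, 69 mm high, on the table behind the case; origin at its underside's centre. To be left alone
- tape_roll: tape roll lying flat, 83 mm across, 24 mm high, on the table in front of the latch; origin at its underside's centre. To be left alone

How it is judged:
By the outcome, as a careful person would: the job done as asked, in the order asked, and still so for the second after the job is handed in, with the robot touching nothing.
It also fails if it takes over 61 s, if anything falls off the work surface, if the arm or the gripper's body presses on something with over 40 N, if the wrist force passes 120 N, or if a joint passes its speed limit or range.

## Working session

There is one attempt and no reset: what is moved stays moved. The work goes in short steps, Python scripts to look and compute and a tool call to move; the robot and the scene stay as the last step left them, time stands still between calls to the robot, and variables do not carry over. Pictures are saved under pics/ and viewed, at most 10 in all, crops included, and the job is handed in when it is done.

Besides the shell and the picture viewer there is one more tool, called after "Request:" by a JSON object that holds its "api" and its "payload", one argument or row to a line. apply_moves: Moves the arm, as the interface text tells. Its arguments: {"type":"object","properties":{"rows":{"type":"array"},"fingers":{"type":"number"},"grip_force":{"type":"number"}},"required":["rows"]}

```bash
mkdir -p pics
cat > h.py <<'E'
import numpy as np, cv2
from scipy.spatial.transform import Rotation as Ro
from bench import sense, eyes, job, models
def pts(cam,depth,mask):
    c=eyes.get_calibration(cam);K=np.array(c["intrinsics"]);D=np.array(c["D"]);R=np.array(c["R"]);t=np.array(c["t"])
    v,u=np.nonzero(mask&(depth>0));z=depth[v,u]
    p=cv2.undistortPoints(np.stack([u,v],1).astype(np.float64).reshape(-1,1,2),K,D).reshape(-1,2)
    return (np.c_[p*z[:,None],z]-t)@R
E
python3 - <<'E'
from h import *
for c in("top","side"):
    im,d=eyes.snapshot(c);cv2.imwrite(f"pics/{c}0.png",im[:,:,::-1])
    for n in("case","latch_grip","tab_edge","lid","gauge_arm","gauge_tip","scale_bar","vial","tape_roll","specimen"):
        r=models.place_of(n,c)[:1]
        print(c,n,[(np.round(x["xyz"]),round(x["confidence"],2)) for x in r])
s=sense();print(s)
E
```

```text
top case [(array([ 562., -116.,    4.]), 0.85)]
top latch_grip [(array([515.,  -2.,  88.]), 0.78)]
top tab_edge [(array([612.,  -8.,  58.]), 0.94)]
top lid [(array([ 542., -194.,   54.]), 0.71)]
top gauge_arm [(array([ 666., -225.,   55.]), 0.51)]
top gauge_tip [(array([ 689., -137.,  164.]), 0.71)]
top scale_bar [(array([420., -92.,  -1.]), 0.97)]
top vial [(array([ 474., -256.,    1.]), 0.44)]
top tape_roll [(array([507.,  93.,   3.]), 0.63)]
top specimen []
side case [(array([ 566., -117.,    1.]), 0.73)]
side latch_grip [(array([516.,   3.,  91.]), 0.82)]
side tab_edge [(array([608.,  -9.,  56.]), 0.9)]
side lid [(array([ 546., -194.,   57.]), 0.77)]
side gauge_arm [(array([ 662., -221.,   58.]), 0.44)]
side gauge_tip [(array([ 686., -138.,  169.]), 0.7)]
side scale_bar [(array([420., -95.,  -3.]), 0.52)]
side vial [(array([ 476., -255.,    2.]), 0.57)]
side tape_roll [(array([501.,  94.,  -0.]), 0.76)]
side specimen []
{'time': 1.1, 'joint_pos': array([-7.43913542e+01,  7.46904203e+00,  8.52658288e+01, -3.02880209e-03,
        8.72626653e+01, -4.89049354e+00]), 'qd': array([-2.27570311e-03,  1.00755786e-02, -3.60495611e-05, -2.48914528e-02,
        2.64298835e-02, -3.88466796e-02]), 'joint_efforts': array([-1.41926303e-03, -5.69331586e+01, -5.00872350e+01, -2.12360469e-04,
        1.17558953e-03, -2.38443164e-05]), 'tool_pos': array([ 210.14734657, -562.00807389,  231.33330181]), 'tcp_rot': array([1.79997803e+02, 3.22438610e-03, 2.04992838e+01]), 'ft_force': array([-0.21411991,  0.07125536,  0.30824922]), 'wrist_torque': array([0.01711866, 0.03894235, 0.04281482]), 'grip_force': 0.0, 'finger_gap': 85.4638487604052}
```

View pics/top0.png

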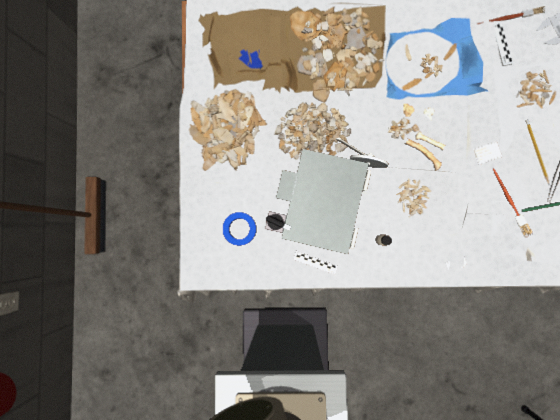

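View pics/side0.png

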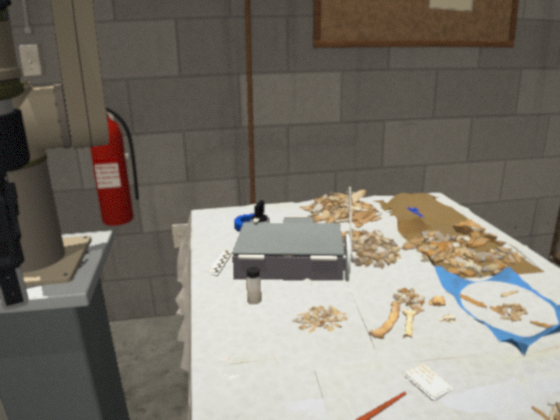

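Run:
```python
from h import *
L={"case":(0,0),"latch_grip":(-102,-75),"tab_edge":(-115,15),"lid":(80,0),"gauge_arm":(80,123)}
A=[];B=[];tips=[]
P={}
for c in("top","side"):
    im,d=eyes.snapshot(c)
    for n in L:
        for x in models.place_of(n,c)[:1]: A.append(L[n]);B.append(x["xyz"][:2])
    for x in models.place_of("gauge_tip",c)[:1]: tips.append(x["xyz"])
    for n in("lid","gauge_arm","latch_grip"):
        r=models.cut_out(n,c)
        if r: P[c,n]=pts(c,d,r[0]["pixels"]); print(c,n,len(P[c,n]),r[0]["confidence"])
A=np.array(A,float);B=np.array(B);a=A-A.mean(0);b=B-B.mean(0)
th=np.arctan2((a[:,0]*b[:,1]-a[:,1]*b[:,0]).sum(),(a*b).sum())
R=np.array([[np.cos(th),-np.sin(th)],[np.sin(th),np.cos(th)]]);t=B.mean(0)-R@A.mean(0)
print("fit",np.degrees(th),t,np.round(B-A@R.T-t,1))
for c in("top","side"):
    p=P.get((c,"lid"))
    if p is not None:
        q=p[np.abs(p[:,2]-63)<5]; r=cv2.minAreaRect(q[:,:2].astype(np.float32));print(c,"rect",r, "z",np.median(q[:,2]))
    p=P.get((c,"gauge_arm"))
    if p is not None:
        q=np.c_[(p[:,:2]-t)@R,p[:,2]]; q=q[(np.abs(q[:,1]-123)<25)];
        print(np.round(q[::max(1,len(q)//25)]))
    p=P.get((c,"latch_grip"))
    if p is not None:
        q=p[p[:,2]>92]; print("knob",len(q),np.median(q,0),cv2.minAreaRect(q[:,:2].astype(np.float32)))
print(tips,[(R.T@(x[:2]-t)) for x in tips])
```

```text
top lid 6680 0.9
top gauge_arm 122 0.44
top latch_grip 233 0.72
side lid 3516 0.6
side gauge_arm 123 0.58
side latch_grip 253 0.5
fit -104.05740424986934 [ 564.25189183 -116.50763594] [[ 0.9 -1.3]
 [-1.6 -0.2]
 [ 3.2 -2.4]
 [-0.2 -0.4]
 [ 0.3 -0.4]
 [ 3.6  3.1]
 [-4.8  1.9]
 [ 1.4 -0.4]
 [-2.8 -0. ]]
top rect ((570.2899780273438, -98.42311096191406), (194.17454528808594, 219.796630859375), 75.6141357421875) z 61.64766398297074
[[-11. 126. 169.]
 [ -6. 125. 168.]
 [ -6. 123. 168.]
 [ -7. 122. 162.]
 [  1. 125. 159.]
 [ -0. 122. 160.]
 [ -1. 123. 148.]
 [  7. 124. 149.]
 [  6. 123. 145.]
 [ 14. 125. 144.]
 [ 13. 122. 144.]
 [ 14. 122. 137.]
 [ 23. 125. 131.]
 [ 21. 122. 133.]
 [ 20. 122. 124.]
 [ 29. 123. 125.]
 [ 28. 122. 120.]
 [ 37. 126. 113.]
 [ 35. 121. 119.]
 [ 35. 122. 106.]
 [ 43. 123. 110.]
 [ 42. 122. 104.]
 [ 52. 144.   2.]
 [ 49. 122.  98.]
 [ 58. 143.  -0.]
 [ 55. 122.  93.]
 [ 55. 122.  83.]
 [ 71. 129.  65.]]
knob 103 [518.28223415   1.0208538   98.65544568] ((518.0796508789062, 0.8310451507568359), (41.35698318481445, 12.835165023803711), 64.95027160644531)
side rect ((
[... 237 characters left out ...]
26. 151.]
 [ 10. 128. 149.]
 [ 11. 124. 145.]
 [ 16. 126. 145.]
 [ 16. 128. 143.]
 [ 13. 125. 138.]
 [ 21. 126. 139.]
 [ 19. 128. 136.]
 [ 17. 124. 131.]
 [ 27. 126. 132.]
 [ 28. 126. 129.]
 [ 67. 126.  79.]
 [ 79. 126.  66.]
 [ 77. 126.  63.]
 [ 84. 133.  66.]
 [ 86. 131.  65.]
 [ 87. 129.  64.]
 [ 85. 127.  61.]
 [ 84. 127.  58.]
 [ 88. 127.  58.]
 [ 86. 127.  54.]
 [ 87. 127.  53.]
 [ 88. 127.  51.]
 [ 87. 130.  48.]]
knob 62 [519.90730347  -8.05059195  98.39727288] ((521.3616333007812, -1.546670913696289), (42.79536819458008, 12.359831809997559), 61.925411224365234)
[[687.2, -139.3, 163.6], [685.2, -140.0, 167.5]] [array([ -7.75354839, 124.80229024]), array([ -6.58872357, 123.03221025])]
```

```bash
cat >> h.py <<'E'
def plan(p,rpy,n,start=None):
    s=sense()
    p0,e0=(s["tool_pos"],s["tcp_rot"]) if start is None else start
    A=Ro.from_euler("xyz",e0,degrees=True);B=Ro.from_euler("xyz",rpy,degrees=True)
    rv=(A.inv()*B).as_rotvec();step=Ro.from_rotvec(rv/n);d=(np.array(p)-p0)/n
    for i in range(n):
        print([float(x) for x in np.r_[np.round(A.inv().apply(d),1),np.round(rv/n,3)]],end=",\n" if i%5<4 else "\n\n");A=A*step
E
python3 - <<'E'
from h import *
plan([518,1,150],[180,0,65],15)
E
```

```text
[32.4, -28.0, 5.4, 0.0, 0.0, -0.052],
[33.8, -26.3, 5.4, 0.0, 0.0, -0.052],
[35.1, -24.5, 5.4, 0.0, 0.0, -0.052],
[36.3, -22.6, 5.4, 0.0, 0.0, -0.052],
[37.4, -20.7, 5.4, 0.0, 0.0, -0.052]

[38.5, -18.8, 5.4, 0.0, 0.0, -0.052],
[39.4, -16.7, 5.4, 0.0, 0.0, -0.052],
[40.2, -14.7, 5.4, 0.0, 0.0, -0.052],
[40.9, -12.6, 5.4, 0.0, 0.0, -0.052],
[41.5, -10.4, 5.4, 0.0, 0.0, -0.052]

[42.0, -8.3, 5.4, 0.0, 0.0, -0.052],
[42.3, -6.1, 5.4, 0.0, 0.0, -0.052],
[42.6, -3.9, 5.4, 0.0, 0.0, -0.052],
[42.7, -1.7, 5.4, 0.0, 0.0, -0.052],
[42.8, 0.5, 5.4, 0.0, 0.0, -0.052]
```

Request:
{"api": "apply_moves", "payload": {
  "rows": [
    [32.4, -28, 5.4, 0, 0, -0.052],
    [33.8, -26.3, 5.4, 0, 0, -0.052],
    [35.1, -24.5, 5.4, 0, 0, -0.052],
    [36.3, -22.6, 5.4, 0, 0, -0.052],
    [37.4, -20.7, 5.4, 0, 0, -0.052]
  ],
  "fingers": 50
}}

```text
time: 2.72
tool_pos: [313.2, -373.0, 204.3]
tcp_rot: [180.0, -0.0, 35.5]
ft_force: [0.7, -0.3, -0.2]
finger_gap: 49.8
grip_force: 0.0
```

Request:
{"api": "apply_moves", "payload": {
  "rows": [
    [38.5, -18.8, 5.4, 0, 0, -0.052],
    [39.4, -16.7, 5.4, 0, 0, -0.052],
    [40.2, -14.7, 5.4, 0, 0, -0.052],
    [40.9, -12.6, 5.4, 0, 0, -0.052],
    [41.5, -10.4, 5.4, 0, 0, -0.052]
  ]
}}

```text
time: 3.35
tool_pos: [415.7, -185.1, 177.4]
tcp_rot: [180.0, -0.0, 50.4]
ft_force: [0.6, -0.3, 0.4]
finger_gap: 50.2
grip_force: 0.0
```

Request:
{"api": "apply_moves", "payload": {
  "rows": [
    [42, -8.3, 5.4, 0, 0, -0.052],
    [42.3, -6.1, 5.4, 0, 0, -0.052],
    [42.6, -3.9, 5.4, 0, 0, -0.052],
    [42.7, -1.7, 5.4, 0, 0, -0.052],
    [42.8, 0.5, 5.4, 0, 0, -0.052]
  ]
}}

```text
time: 3.98
tool_pos: [517.9, 3.0, 150.4]
tcp_rot: [180.0, -0.0, 65.3]
ft_force: [0.8, 0.1, 0.5]
finger_gap: 50.2
grip_force: 0.0
```

Request:
{"api": "apply_moves", "payload": {
  "rows": [
    [0, 0, 20, 0, 0, 0],
    [0, 0, 20, 0, 0, 0],
    [0, 0, 16, 0, 0, 0],
    [0, 0, 12, 0, 0, 0],
    [0, 0, 6, 0, 0, 0]
  ]
}}

```text
time: 4.6
tool_pos: [516.9, 1.5, 75.6]
tcp_rot: [-180.0, 0.0, 65.2]
ft_force: [-0.0, 0.8, 0.2]
finger_gap: 50.2
grip_force: 0.0
```

Request:
{"api": "apply_moves", "payload": {
  "rows": [
    [0, 0, 0, 0, 0, 0],
    [0, 0, 0, 0, 0, 0],
    [0, 0, 0, 0, 0, 0],
    [0, 0, 0, 0, 0, 0],
    [0, 0, 0, 0, 0, 0]
  ],
  "fingers": 8,
  "grip_force": 30
}}

```text
time: 5.22
tool_pos: [518.5, 1.2, 77.3]
tcp_rot: [179.8, -0.0, 65.2]
ft_force: [5.0, -2.8, -0.9]
finger_gap: 12.3
grip_force: 34.8
```

Request:
{"api": "apply_moves", "payload": {
  "rows": [
    [0, 0, 0, 0, 0, 0.12],
    [0, 0, 0, 0, 0, 0.14],
    [0, 0, 0, 0, 0, 0.14],
    [0, 0, 0, 0, 0, 0.14],
    [0, 0, 0, 0, 0, 0.14]
  ]
}}

```text
time: 5.85
tool_pos: [518.2, 1.5, 77.3]
tcp_rot: [179.9, -0.1, 26.0]
ft_force: [2.2, -0.7, -1.3]
finger_gap: 12.1
grip_force: 35.0
```

Run:
```python
from h import *
s=sense();print(s["ft_force"],s["wrist_torque"],s["tool_pos"],s["tcp_rot"])
```

```text
[ 2.22601614 -0.65704905 -1.3388295 ] [-0.0121093  -0.48394552  0.05558025] [518.24093462   1.53332117  77.27122084] [ 1.79928472e+02 -1.18272691e-01  2.59679269e+01]
```

Request:
{"api": "apply_moves", "payload": {
  "rows": [
    [0, 0, 0, 0, 0, 0.14],
    [0, 0, 0, 0, 0, 0.14],
    [0, 0, 0, 0, 0, 0.14],
    [0, 0, 0, 0, 0, 0.14],
    [0, 0, 0, 0, 0, 0.12]
  ]
}}

```text
time: 6.48
tool_pos: [518.3, 1.9, 77.3]
tcp_rot: [-179.9, -0.1, -13.0]
ft_force: [3.3, 0.8, -0.2]
finger_gap: 12.3
grip_force: 35.0
```

Run:
```python
from h import *
s=sense();print(s["ft_force"],s["wrist_torque"],s["tool_pos"],s["tcp_rot"])
```

```text
[ 3.26118355  0.82620719 -0.19749455] [ 0.27941725 -0.56410498  0.12506602] [518.26533872   1.90773067  77.2841484 ] [-1.79945654e+02 -1.34016986e-01 -1.29681498e+01]
```

```bash
cat >> h.py <<'E'
TH=np.radians(-104.4);C0=np.array([565,-116.5,0]);RC=Ro.from_euler("z",TH).as_matrix()
def W(p): return C0+RC@np.array(p,float)
def tilt(down): # tool z: case +x and down deg below level, tool x in vertical plane
    c,s=np.cos(np.radians(down)),np.sin(np.radians(down))
    z=RC@[c,0,-s];x=RC@[-s,0,-c];y=np.cross(z,x)
    return Ro.from_matrix(np.c_[x,y,z]).as_euler("xyz",degrees=True)
E
python3 - <<'E'
from h import *
t=tilt(80);print(t, tilt(30), W([-140,17,28]))
s=sense();
p0=np.array([518,1,190.]);r0=[180,0,-13]
plan(W([-170,17,190]),tilt(89.9),10,(p0,r0))
plan(W([-160,17,160]),tilt(30),10,(W([-170,17,190]),tilt(89.9)))
E
```

```text
[180.   10.   75.6] [180.   60.   75.6] [616.28249794  14.87391448  28.        ]
[9.3, -6.6, -0.0, -0.0, -0.0, -0.155],
[10.2, -5.0, -0.0, -0.0, -0.0, -0.155],
[10.9, -3.4, -0.0, -0.0, -0.0, -0.155],
[11.3, -1.7, -0.0, -0.0, -0.0, -0.155],
[11.4, 0.1, -0.0, -0.0, -0.0, -0.155]

[11.3, 1.8, -0.0, -0.0, -0.0, -0.155],
[10.9, 3.5, -0.0, -0.0, -0.0, -0.155],
[10.2, 5.2, -0.0, -0.0, -0.0, -0.155],
[9.3, 6.7, -0.0, -0.0, -0.0, -0.155],
[8.1, 8.0, -0.0, -0.0, -0.0, -0.155]

[-1.0, -0.0, 3.0, -0.0, -0.105, -0.0],
[-0.7, -0.0, 3.1, -0.0, -0.105, -0.0],
[-0.4, -0.0, 3.1, -0.0, -0.105, -0.0],
[-0.0, -0.0, 3.2, -0.0, -0.105, -0.0],
[0.3, -0.0, 3.1, -0.0, -0.105, -0.0]

[0.6, -0.0, 3.1, -0.0, -0.105, -0.0],
[1.0, -0.0, 3.0, -0.0, -0.105, -0.0],
[1.3, -0.0, 2.9, -0.0, -0.105, -0.0],
[1.6, -0.0, 2.7, -0.0, -0.105, -0.0],
[1.8, -0.0, 2.6, -0.0, -0.105, -0.0]
```

Request:
{"api": "apply_moves", "payload": {
  "rows": [
    [0, 0, 0, 0, 0, 0],
    [0, 0, 0, 0, 0, 0],
    [0, 0, 0, 0, 0, 0],
    [0, 0, -8, 0, 0, 0],
    [0, 0, -20, 0, 0, 0]
  ],
  "fingers": 40
}}

```text
time: 7.1
tool_pos: [516.2, 1.7, 103.9]
tcp_rot: [180.0, 0.1, -12.7]
ft_force: [0.7, 0.3, 1.1]
finger_gap: 40.0
grip_force: 0.0
```

Request:
{"api": "apply_moves", "payload": {
  "rows": [
    [0, 0, -30, 0, 0, 0],
    [0, 0, -30, 0, 0, 0],
    [0, 0, -15, 0, 0, 0],
    [0, 0, -10, 0, 0, 0],
    [0, 0, 0, 0, 0, 0]
  ]
}}

```text
time: 7.72
tool_pos: [517.3, 1.6, 189.4]
tcp_rot: [-180.0, -0.0, -12.7]
ft_force: [-0.4, -0.6, 0.1]
finger_gap: 39.8
grip_force: 0.0
```

Request:
{"api": "apply_moves", "payload": {
  "rows": [
    [9.3, -6.6, 0, 0, 0, -0.155],
    [10.2, -5, 0, 0, 0, -0.155],
    [10.9, -3.4, 0, 0, 0, -0.155],
    [11.3, -1.7, 0, 0, 0, -0.155],
    [11.4, 0.1, 0, 0, 0, -0.155]
  ],
  "fingers": 0
}}

```text
time: 8.35
tool_pos: [569.3, 23.6, 187.4]
tcp_rot: [-179.9, 0.1, 32.0]
ft_force: [-0.7, -0.3, -0.2]
finger_gap: 0.1
grip_force: 0.0
```

Request:
{"api": "apply_moves", "payload": {
  "rows": [
    [11.3, 1.8, 0, 0, 0, -0.155],
    [10.9, 3.5, 0, 0, 0, -0.155],
    [10.2, 5.2, 0, 0, 0, -0.155],
    [9.3, 6.7, 0, 0, 0, -0.155],
    [8.1, 8, 0, 0, 0, -0.155]
  ]
}}

```text
time: 8.98
tool_pos: [622.1, 45.5, 187.3]
tcp_rot: [-179.8, 0.0, 76.4]
ft_force: [0.5, -0.6, 0.1]
finger_gap: 0.3
grip_force: 0.0
```

Request:
{"api": "apply_moves", "payload": {
  "rows": [
    [-1, 0, 3, 0, -0.105, 0],
    [-0.7, 0, 3.1, 0, -0.105, 0],
    [-0.4, 0, 3.1, 0, -0.105, 0],
    [0, 0, 3.2, 0, -0.105, 0],
    [0.3, 0, 3.1, 0, -0.105, 0]
  ]
}}

```text
time: 9.6
tool_pos: [620.9, 40.4, 172.9]
tcp_rot: [-179.9, 30.3, 76.2]
ft_force: [0.6, -0.8, -0.3]
finger_gap: 0.1
grip_force: 0.0
```

Request:
{"api": "apply_moves", "payload": {
  "rows": [
    [0.6, 0, 3.1, 0, -0.105, 0],
    [1, 0, 3, 0, -0.105, 0],
    [1.3, 0, 2.9, 0, -0.105, 0],
    [1.6, 0, 2.7, 0, -0.105, 0],
    [1.8, 0, 2.6, 0, -0.105, 0]
  ]
}}

```text
time: 10.22
tool_pos: [619.7, 35.6, 157.7]
tcp_rot: [-179.8, 60.4, 76.3]
ft_force: [1.0, 0.7, 1.0]
finger_gap: -0.1
grip_force: 0.0
```

Run:
```python
from h import *
s=sense();print(s["joint_pos"],s["tool_pos"],s["tcp_rot"],RC.T@(s["tool_pos"]-C0))
im,d=eyes.snapshot("top");cv2.imwrite("pics/top1.png",cv2.resize(im[90:300,180:460],None,fx=2.8,fy=2.8)[:,:,::-1])
r=models.cut_out("latch_grip","top")
if r:
    p=pts("top",d,r[0]["pixels"]);q=p[(p[:,2]>92)&(p[:,2]<110)];print(len(q),cv2.minAreaRect(q[:,:2].astype(np.float32)))
plan(W([-142,17,28]),tilt(30),10)
```

```text
[ 22.48622067  46.77206568  61.62412541 -47.94385126 109.52303772
  35.75916355] [619.736953    35.64824478 157.72815712] [-179.765621     60.42103805   76.33375402] [-160.98075456   15.17956114  157.72815712]
109 ((518.3873291015625, 1.9378118515014648), (12.93592643737793, 42.85047912597656), 77.8695068359375)
[10.0, 0.5, 7.8, 0.0, 0.001, 0.001],
[10.0, 0.4, 7.8, 0.0, 0.001, 0.001],
[10.0, 0.4, 7.8, 0.0, 0.001, 0.001],
[10.0, 0.4, 7.8, 0.0, 0.001, 0.001],
[10.0, 0.4, 7.8, 0.0, 0.001, 0.001]

[10.0, 0.4, 7.9, 0.0, 0.001, 0.001],
[10.0, 0.4, 7.9, 0.0, 0.001, 0.001],
[10.0, 0.4, 7.9, 0.0, 0.001, 0.001],
[10.0, 0.4, 7.9, 0.0, 0.001, 0.001],
[10.0, 0.4, 7.9, 0.0, 0.001, 0.001]
```

View pics/top1.png

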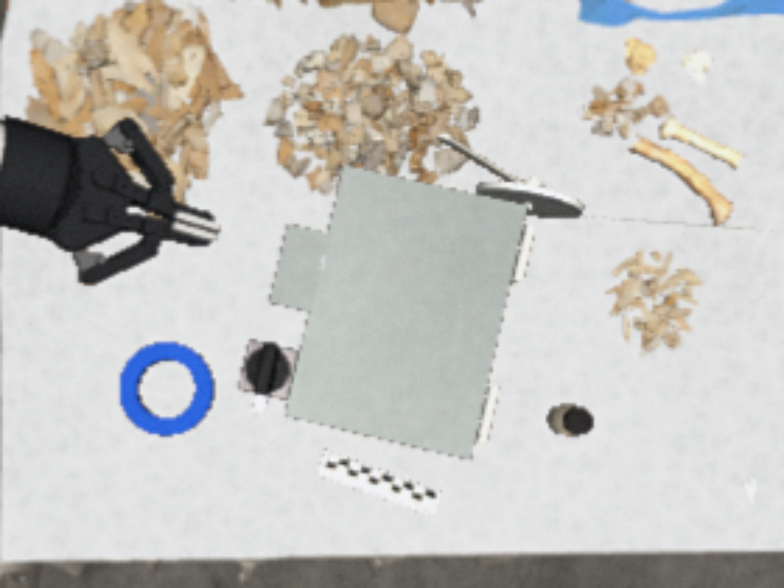

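Run:
```python
from h import *
im,d=eyes.snapshot("top")
p=(pts("top",d,np.ones(d.shape,bool))-C0)@RC
for x0 in range(-340,-120,40):
    print(x0,[ (int(y0),int(np.percentile(q,98))) for y0 in range(-60,140,20) if len(q:=p[(p[:,0]>x0)&(p[:,0]<x0+40)&(p[:,1]>y0)&(p[:,1]<y0+20),2])>3])
```

```text
-340 [(-60, 404), (-40, 280), (-20, 295), (0, 301), (20, 297), (40, 284), (80, 50), (100, 50), (120, 51)]
-300 [(-60, 10), (-40, 250), (-20, 266), (0, 271), (20, 268), (40, 258), (60, 53), (80, 55), (100, 53), (120, 48)]
-260 [(-60, 210), (-40, 219), (-20, 246), (0, 251), (20, 248), (40, 219), (60, 209), (80, 56), (100, 55), (120, 53)]
-220 [(-60, 5), (-40, 200), (-20, 203), (0, 205), (20, 205), (40, 200), (60, 17), (80, 19), (100, 51), (120, 52)]
-180 [(-60, 6), (-40, 5), (-20, 167), (0, 176), (20, 170), (40, 5), (60, 5), (80, 5), (100, 6), (120, 13)]
-140 [(-60, 100), (-40, 5), (-20, 62), (0, 62), (20, 62), (40, 62), (60, 5), (80, 8), (100, 17), (120, 24)]
```

Run:
```python
from h import *
plan(W([-142,6,28]),tilt(30),10)
```

```text
[10.1, -0.8, 7.9, 0.001, 0.001, 0.001],
[10.1, -0.8, 7.9, 0.001, 0.001, 0.001],
[10.1, -0.8, 8.0, 0.001, 0.001, 0.001],
[10.1, -0.8, 8.0, 0.001, 0.001, 0.001],
[10.1, -0.8, 8.0, 0.001, 0.001, 0.001]

[10.1, -0.8, 8.0, 0.001, 0.001, 0.001],
[10.1, -0.8, 8.0, 0.001, 0.001, 0.001],
[10.1, -0.8, 8.0, 0.001, 0.001, 0.001],
[10.1, -0.8, 8.0, 0.001, 0.001, 0.001],
[10.1, -0.8, 8.0, 0.001, 0.001, 0.001]
```

Request:
{"api": "apply_moves", "payload": {
  "rows": [
    [10.1, -0.8, 8, 0, 0, 0],
    [10.1, -0.8, 8, 0, 0, 0],
    [10.1, -0.8, 8, 0, 0, 0],
    [10.1, -0.8, 8, 0, 0, 0],
    [10.1, -0.8, 8, 0, 0, 0]
  ]
}}

```text
time: 11.0
tool_pos: [613.9, 27.0, 94.8]
tcp_rot: [-180.0, 60.2, 76.1]
ft_force: [-0.1, 0.5, 1.0]
finger_gap: 0.1
grip_force: 0.0
```

Request:
{"api": "apply_moves", "payload": {
  "rows": [
    [10, -0.8, 8, 0, 0, 0],
    [10, -0.8, 8, 0, 0, 0],
    [10, -0.8, 8, 0, 0, 0],
    [10, -0.8, 8, 0, 0, 0],
    [10, -0.8, 8, 0, 0, 0]
  ]
}}

```text
time: 11.62
tool_pos: [607.8, 18.7, 31.5]
tcp_rot: [180.0, 60.2, 76.1]
ft_force: [-0.5, 0.7, 1.1]
finger_gap: 0.1
grip_force: 0.0
```

Run:
```python
from h import *
s=sense();print(s["joint_pos"],s["tcp_rot"],RC.T@(s["tool_pos"]-C0),s["ft_force"])
plan(W([-95,6,28]),tilt(30),5)
# lift path along arc: contact r=180 on tab, keep tilt
p0=W([-95,6,28])
```

```text
[ 21.59579362  54.38973954  64.32885206 -46.1375505  101.69955193
  43.20118001] [179.99541107  60.15667678  76.07581852] [-141.54715786    7.83454184   31.54413818] [-0.50326249  0.66389858  1.13847077]
[-4.0, -0.4, 8.4, 0.001, 0.001, 0.001],
[-4.0, -0.4, 8.4, 0.001, 0.001, 0.001],
[-4.0, -0.4, 8.4, 0.001, 0.001, 0.001],
[-4.0, -0.4, 8.4, 0.001, 0.001, 0.001],
[-4.0, -0.4, 8.4, 0.001, 0.001, 0.001]
```

```bash
cat >> h.py <<'E'
def tcp_for(th,al=30,y=6,h=11.,r=175.,s=20.):
    a=np.radians(al);n=np.array([np.sin(a),0,np.cos(a)]);z=np.array([np.cos(a),0,-np.sin(a)])
    f=lambda q:np.array([80,y,55.5])+np.array([q*-np.cos(th)+2*np.sin(th),0,q*np.sin(th)+2*np.cos(th)])
    return W(f(195)-h*n+s*z if th<a else f(r)-h*n)
def path(ps,al=30):
    A=Ro.from_euler("xyz",tilt(al),degrees=True)
    for a,b in zip(ps[:-1],ps[1:]): print([float(x) for x in np.round(A.inv().apply(b-a),1)])
E
python3 - <<'E'
from h import *
s=sense();print(RC.T@(s["tool_pos"]-C0),s["tcp_rot"])
g=[tcp_for(t) for t in np.linspace(0,0.9,16)]
print(RC.T@(g[0]-C0))
path([s["tool_pos"],W((RC.T@(g[0]-C0))-[0,0,3])])
path(g)
E
```

```text
[-141.54715786    7.83454184   31.54413818] [179.99541107  60.15667678  76.07581852]
[-103.17949192    6.           37.97372056]
[-22.2, -1.8, 31.5]
[-10.4, -0.0, -5.4]
[-10.7, 0.0, -4.8]
[-10.9, -0.0, -4.2]
[-11.2, 0.0, -3.5]
[-11.4, -0.0, -2.8]
[-11.5, 0.0, -2.1]
[-11.6, -0.0, -1.4]
[-11.7, -0.0, -0.7]
[-11.4, 0.0, -0.0]
[-10.5, -0.0, 0.6]
[-10.4, 0.0, 1.2]
[-10.3, -0.0, 1.9]
[-10.2, -0.0, 2.5]
[-10.0, 0.0, 3.1]
[-9.8, -0.0, 3.7]
```

Request:
{"api": "apply_moves", "payload": {
  "rows": [
    [-4, 0, 7, 0, 0, 0],
    [-4, 0, 7, 0, 0, 0],
    [-4, 0, 7, 0, 0, 0],
    [-4, 0, 7, 0, 0, 0],
    [-2, 0, 4, 0, 0, 0]
  ]
}}

```text
time: 12.25
tool_pos: [599.0, -17.5, 32.4]
tcp_rot: [180.0, 60.1, 76.0]
ft_force: [0.1, 0.2, 0.4]
finger_gap: 0.2
grip_force: 0.0
```

Request:
{"api": "apply_moves", "payload": {
  "rows": [
    [0, 0, 0, 0, 0, 0],
    [-4, 0, -1, 0, 0, 0],
    [-4, 0, -1, 0, 0, 0],
    [-4, 0, -2, 0, 0, 0],
    [-4, 0, -2, 0, 0, 0]
  ]
}}

```text
time: 12.88
tool_pos: [598.5, -19.2, 49.1]
tcp_rot: [180.0, 60.1, 76.1]
ft_force: [0.4, 3.7, -2.8]
finger_gap: 0.0
grip_force: 1.9
```

Run:
```python
from h import *
s=sense();print(RC.T@(s["tool_pos"]-C0),s["tcp_rot"],s["ft_force"])
g=[tcp_for(t) for t in np.linspace(0,0.9,16)]
for x in g[:6]:print(RC.T@(x-C0))
```

```text
[-102.60218925    8.22723443   49.14590267] [179.98445629  60.12094941  76.09119455] [ 0.38459647  3.66709399 -2.83912259]
[-103.17949192    6.           37.97372056]
[-102.7086692    6.          49.6631029]
[-101.5377515     6.           61.30321825]
[-99.67095287   6.          72.85217476]
[-97.11499177   6.          84.26840866]
[-93.87906689   6.          95.51083384]
```

Request:
{"api": "apply_moves", "payload": {
  "rows": [
    [-10.7, 0, -4.8, 0, 0, 0],
    [-10.9, 0, -4.2, 0, 0, 0],
    [-11.2, 0, -3.5, 0, 0, 0],
    [-11.4, 0, -2.8, 0, 0, 0],
    [-11.5, 0, -2.1, 0, 0, 0]
  ]
}}

```text
time: 13.5
tool_pos: [595.3, -32.0, 106.8]
tcp_rot: [180.0, 60.2, 76.1]
ft_force: [0.6, 4.5, -2.6]
finger_gap: -0.5
grip_force: 2.0
```

Request:
{"api": "apply_moves", "payload": {
  "rows": [
    [-11.6, 0, -1.4, 0, 0, 0],
    [-11.7, 0, -0.7, 0, 0, 0],
    [-11.4, 0, 0, 0, 0, 0],
    [-10.5, 0, 0.6, 0, 0, 0],
    [-10.4, 0, 1.2, 0, 0, 0]
  ]
}}

```text
time: 14.12
tool_pos: [588.5, -58.9, 154.7]
tcp_rot: [-180.0, 60.2, 76.1]
ft_force: [-0.1, 2.7, -2.0]
finger_gap: 0.2
grip_force: 1.8
```

```bash
cat >> h.py <<'E'
def measure(tag=None):
    s=sense();print("tcp",np.round(RC.T@(s["tool_pos"]-C0),1),s["tcp_rot"],s["ft_force"],s["time"])
    for c in("top","side"):
        im,d=eyes.snapshot(c)
        if tag: cv2.imwrite(f"pics/{tag}_{c}.png",im[:,:,::-1])
        for n in("lid","gauge_arm"):
            r=models.cut_out(n,c)
            if not r: continue
            m=r[0]["pixels"]
            if n=="lid": m=cv2.erode(m.astype(np.uint8),np.ones((5,5)))>0
            q=(pts(c,d,m)-C0)@RC
            if n=="gauge_arm":
                q=q[(abs(q[:,1]-124)<5)&(q[:,0]<72)&(q[:,2]>60)]
            if len(q)<15: continue
            xz=q[:,[0,2]]
            for _ in range(4):
                m0=np.median(xz,0) if n=="x" else xz.mean(0)
                v=np.linalg.svd(xz-m0,full_matrices=False)[2][0];e=(xz-m0)@[-v[1],v[0]]
                k=abs(e)<max(2.5*np.median(abs(e)),1.5)
                if n=="gauge_arm" : k=abs(e)<7
                xz=xz[k]
            a=np.arctan2(-v[1]*np.sign(v[0]),abs(v[0]))
            r0=xz.mean(0)-[80,55.5]
            print(c,n,len(xz),"slope",round(a,3),"rms",round(e[k].std(),2),"from hinge",round(np.arctan2(r0[1],-r0[0]),3),"off",round(r0@[np.sin(a),np.cos(a)],1))
        for x in models.place_of("gauge_tip",c)[:1]:
            q=RC.T@(x["xyz"]-C0)-[80,0,55.5];print(c,"tip",round(np.arctan2(q[2],-q[0]),3),np.hypot(q[0],q[2]).round())
        for x in models.place_of("tab_edge",c)[:1]:
            q=RC.T@(x["xyz"]-C0)-[80,0,55.5];print(c,"tab",round(np.arctan2(q[2],-q[0])-5/195,3),np.hypot(q[0],q[2]).round())
E
python3 - <<'E'
from h import *
measure("lift1")
E
```

```text
tcp [-61.6   8.4 154.7] [-179.96923336   60.16949271   76.0898663 ] [-0.09109841  2.71229371 -1.99216305] 14.125
top lid 4181 slope 0.664 rms 0.76 from hinge 0.733 off 6.6
top tip 0.881 138.0
top tab 0.659 197.0
side lid 5642 slope 0.658 rms 0.9 from hinge 0.751 off 7.5
side gauge_arm 21 slope 0.866 rms 2.28 from hinge 0.922 off 6.3
side tip 0.886 141.0
side tab 0.639 197.0
```

View pics/lift1_side.png

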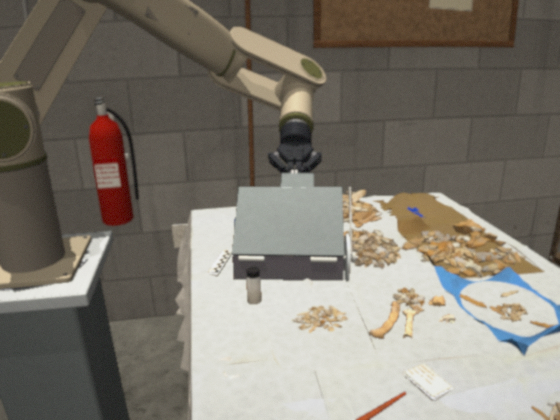

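Run:
```python
from h import *
path([tcp_for(t) for t in np.linspace(0.66,0.96,6)])
```

```text
[-10.3, -0.0, 1.9]
[-10.2, -0.0, 2.5]
[-10.0, 0.0, 3.1]
[-9.8, -0.0, 3.7]
[-9.6, -0.0, 4.3]
```

Request:
{"api": "apply_moves", "payload": {
  "rows": [
    [-10.3, 0, 1.9, 0, 0, 0],
    [-10.2, 0, 2.5, 0, 0, 0],
    [-10, 0, 3.1, 0, 0, 0],
    [-9.8, 0, 3.7, 0, 0, 0],
    [-9.6, 0, 4.3, 0, 0, 0]
  ]
}}

```text
time: 15.25
tool_pos: [579.1, -96.3, 190.3]
tcp_rot: [-180.0, 60.2, 76.1]
ft_force: [-1.6, 2.6, -2.7]
finger_gap: -0.1
grip_force: 1.7
```

Run:
```python
from h import *
for i in range(4): measure()
```

```text
tcp [-23.1   8.7 190.3] [-179.97959762   60.16150298   76.06853175] [-1.59109208  2.57424135 -2.67647807] 15.25
top lid 3176 slope 0.961 rms 0.63 from hinge 1.025 off 6.4
top tip 0.873 139.0
top tab 0.957 195.0
side lid 7141 slope 0.955 rms 1.07 from hinge 1.042 off 7.3
side gauge_arm 63 slope 0.89 rms 2.41 from hinge 0.92 off 3.3
side tip 0.896 144.0
side tab 0.932 193.0
tcp [-24.2   8.9 189.8] [179.9896832   60.16669814  76.09452766] [ 0.51081492  3.60206933 -0.49366522] 15.75
top lid 3372 slope 0.955 rms 0.64 from hinge 1.019 off 6.5
top gauge_arm 47 slope 0.885 rms 2.22 from hinge 0.906 off 2.0
top tip 0.894 139.0
top tab 0.946 196.0
side lid 7281 slope 0.954 rms 1.09 from hinge 1.041 off 7.3
side gauge_arm 133 slope 0.876 rms 1.92 from hinge 0.936 off 4.8
side tip 0.899 141.0
side tab 0.937 195.0
tcp [-23.9   8.9 189.9] [179.97813263  60.15914682  76.06198981] [ 0.14270797  3.58433442 -0.26421216] 16.25
top lid 3257 slope 0.957 rms 0.63 from hinge 1.021 off 6.3
top gauge_arm 69 slope 0.877 rms 2.49 from hinge 0.902 off 2.5
top tip 0.871 138.0
top tab 0.941 196.0
side lid 7020 slope 0.954 rms 1.05 from hinge 1.04 off 7.3
side gauge_arm 107 slope 0.885 rms 1.86 from hinge 0.934 off 4.3
side tip 0.886 142.0
side tab 0.923 195.0
tcp [-23.9   8.9 189.9] [179.98955993  60.16149634  76.07056704] [-0.02196547  3.51592428 -0.67373388] 16.75
top lid 3348 slope 0.957 rms 0.65 from hinge 1.021 off 6.4
top tip 0.897 139.0
top tab 0.959 193.0
side lid 7317 slope 0.955 rms 1.09 from hinge 1.041 off 7.3
side gauge_arm 129 slope 0.882 rms 1.76 from hinge 0.939 off 4.5
side tip 0.894 142.0
side tab 0.954 195.0
```

Request:
{"api": "apply_moves", "payload": {
  "rows": [
    [8, 0, -2, 0, 0, 0],
    [8, 0, -3, 0, 0, 0],
    [8, 0, -3, 0, 0, 0],
    [10, 0, -3, 0, 0, 0],
    [10, 0, -3, 0, 0, 0]
  ]
}}

```text
time: 17.88
tool_pos: [587.7, -62.0, 158.0]
tcp_rot: [-180.0, 60.2, 76.1]
ft_force: [0.3, -0.3, -0.4]
finger_gap: 0.1
grip_force: 0.0
```

Run:
```python
from h import *
measure();measure()
```

```text
tcp [-58.4   8.5 158. ] [-179.97159945   60.17321775   76.10509727] [ 0.30420052 -0.34658997 -0.38150069] 17.875
top lid 3770 slope 0.851 rms 0.7 from hinge 0.917 off 6.5
top tip 0.892 139.0
top tab 0.839 194.0
side lid 6691 slope 0.849 rms 1.02 from hinge 0.938 off 7.3
side gauge_arm 63 slope 0.881 rms 2.13 from hinge 0.923 off 3.9
side tip 0.9 142.0
side tab 0.826 196.0
tcp [-57.7   8.7 159. ] [179.94764294  60.14791745  76.01487872] [0.10947852 0.04958128 0.17076548] 18.375
top lid 3800 slope 0.85 rms 0.7 from hinge 0.917 off 6.5
top tip 0.868 140.0
top tab 0.855 194.0
side lid 6560 slope 0.849 rms 1.03 from hinge 0.937 off 7.3
side tip 0.885 143.0
side tab 0.843 195.0
```

Request:
{"api": "apply_moves", "payload": {
  "rows": [
    [-11, 0, 4, 0, 0, 0],
    [-11, 0, 4, 0, 0, 0],
    [-11, 0, 3, 0, 0, 0],
    [-11, 0, 3, 0, 0, 0],
    [-5.4, 0, 2.6, 0, 0, 0]
  ]
}}

```text
time: 19.5
tool_pos: [578.2, -100.8, 193.7]
tcp_rot: [180.0, 60.1, 76.0]
ft_force: [0.9, 3.3, -2.7]
finger_gap: 0.2
grip_force: 1.7
```

Run:
```python
from h import *
measure();measure()
```

```text
tcp [-18.5   8.9 193.7] [179.96532677  60.11088713  76.02988734] [ 0.88035557  3.31244231 -2.65235838] 19.5
top lid 3110 slope 0.994 rms 0.61 from hinge 1.058 off 6.4
top tip 0.884 140.0
top tab 0.975 195.0
side lid 7005 slope 0.988 rms 1.05 from hinge 1.074 off 7.2
side tip 0.901 145.0
side tab 0.961 196.0
tcp [-19.2   8.9 193.1] [-179.98302025   60.16822836   76.11313759] [ 0.29642562  3.20686923 -1.09808183] 20.0
top lid 3174 slope 0.988 rms 0.6 from hinge 1.053 off 6.5
top tip -0.162 3.0
top tab 0.983 198.0
side lid 7172 slope 0.988 rms 1.04 from hinge 1.074 off 7.2
side gauge_arm 62 slope 0.873 rms 2.9 from hinge 0.92 off 4.6
side tip 0.887 143.0
side tab 0.966 197.0
```

Held at 0.988, as intended; release.

Request:
{"api": "apply_moves", "payload": {
  "rows": [
    [8, 0, -2, 0, 0, 0],
    [8, 0, -3, 0, 0, 0],
    [8, 0, -3, 0, 0, 0],
    [10, 0, -3, 0, 0, 0],
    [10, 0, -3, 0, 0, 0]
  ]
}}

```text
time: 21.12
tool_pos: [586.6, -66.9, 161.4]
tcp_rot: [-180.0, 60.2, 76.1]
ft_force: [0.8, 1.0, -0.4]
finger_gap: -0.5
grip_force: 0.0
```

Request:
{"api": "apply_moves", "payload": {
  "rows": [
    [0, 0, -20, 0, 0, 0],
    [0, 0, -30, 0, 0, 0],
    [0, 0, -30, 0, 0, 0],
    [0, 0, -30, 0, 0, 0],
    [0, 0, 0, 0, 0, 0]
  ]
}}

```text
time: 21.75
tool_pos: [610.8, 28.0, 219.1]
tcp_rot: [179.6, 60.0, 75.8]
ft_force: [-0.2, -0.4, -0.8]
finger_gap: -0.1
grip_force: 0.0
```

Run:
```python
from h import *
for i in range(4):measure("end" if i==0 else None)
for n in("scale_bar","vial","tape_roll","specimen"):print(n,[np.round(x["xyz"]) for x in models.place_of(n,"top")[:1]])
im,d=eyes.snapshot("top");cv2.imwrite("pics/end.png",cv2.resize(im[90:300,180:460],None,fx=2.8,fy=2.8)[:,:,::-1])
```

```text
tcp [-151.4    8.4  219.1] [179.57401234  60.0145313   75.84704359] [-0.23930921 -0.43837432 -0.77234554] 21.75
top lid 3652 slope 0.878 rms 0.68 from hinge 0.944 off 6.5
top tip 0.193 183.0
top tab 0.881 196.0
side lid 7033 slope 0.877 rms 1.06 from hinge 0.964 off 7.3
side gauge_arm 35 slope 0.893 rms 2.86 from hinge 0.93 off 3.4
side tip 0.913 143.0
side tab -0.833 2.0
tcp [-147.8    7.7  216.6] [-179.94488552   60.18007933   76.08862808] [0.31524751 0.54385206 0.29907349] 22.25
top lid 3591 slope 0.878 rms 0.68 from hinge 0.944 off 6.5
top tab 0.885 196.0
side lid 6975 slope 0.877 rms 1.05 from hinge 0.964 off 7.3
side gauge_arm 72 slope 0.889 rms 2.35 from hinge 0.92 off 3.5
side tip 0.9 143.0
side tab 0.869 194.0
tcp [-148.4    7.8  216.8] [179.99769058  60.15861983  76.07687268] [-0.32129335  0.94641109  0.88457946] 22.75
top lid 3628 slope 0.878 rms 0.69 from hinge 0.945 off 6.5
top tip 0.872 138.0
top tab 0.866 196.0
side lid 6940 slope 0.876 rms 1.08 from hinge 0.964 off 7.3
side gauge_arm 128 slope 0.877 rms 2.21 from hinge 0.932 off 4.8
side tip 0.891 143.0
side tab 0.879 192.0
tcp [-148.4    7.8  216.7] [-179.98990502   60.16323451   76.08729728] [-0.13094684  0.03722905 -0.30087451] 23.25
top lid 3719 slope 0.879 rms 0.69 from hinge 0.944 off 6.4
top gauge_arm 71 slope 0.884 rms 2.56 from hinge 0.905 off 2.0
top tip 0.876 138.0
top tab 0.865 193.0
side lid 6937 slope 0.877 rms 1.03 from hinge 0.966 off 7.3
side gauge_arm 16 slope 0.895 rms 1.02 from hinge 0.935 off 4.4
side tip 0.892 144.0
side tab 0.855 196.0
scale_bar [array([419., -91.,  -0.])]
vial [array([ 470., -254.,   -0.])]
tape_roll [array([506.,  91.,   0.])]
specimen [array([ 562., -117.,   16.])]
```

View pics/end.png

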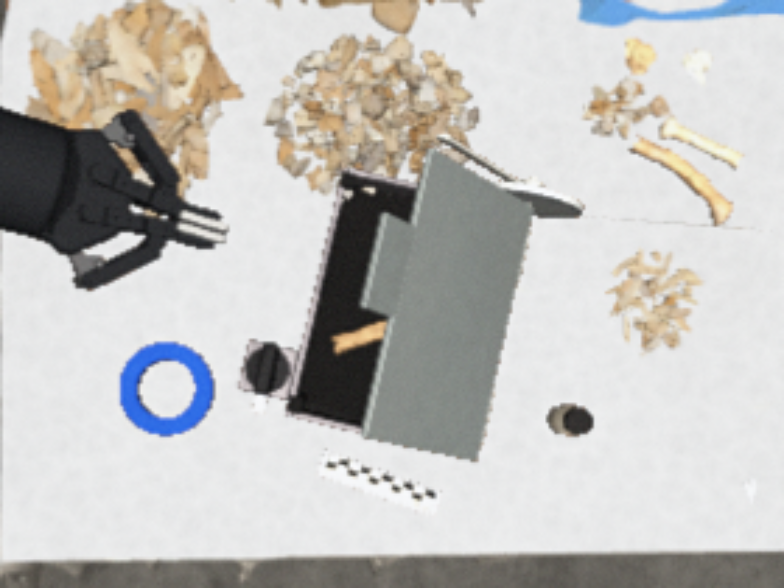

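The lid stands at about 0.878 rad against about 0.883 for the gauge arm. The knob at (268,368) is still turned, the lid is open, and the tape roll, scale bar and vial have not moved.

```bash
python3 -c "
from bench import job;print(job.hand_in())"
```

```text
the job is handed in; nothing more can be done
None
```

The job is handed in: the latch is turned about 1.55 rad, and after release the lid leans at about 0.88 rad, within roughly 0.01 rad of the gauge arm. The scale bar, vial and tape roll show no shift in the images, and the arm never touched the bone or the gauge arm.

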